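# UV-disinfect medicine cartons and stack them for delivery

## Robot

A 7-joint arm with a two-finger parallel gripper is mounted at the origin on the work surface. World frame = base frame: x ahead of the robot, y to its left, z up, the work surface at z = 0. Lengths are in m, angles in degrees, forces in N, time in s.
With the tool pointing down it reaches from about 0.35 to 0.9 m from the base axis. Payload 7.2 kg.
Tool frame: the origin (TCP) lies at the very end of the fingers, on their centre line; the grasp point (between the pads) lies 19 mm behind it; z points along the fingers, y is the direction in which the jaws open and shut (so a half turn about z gives the same grasp; the last joint's range is limited). The gripper opens to 85 mm and grips with 20 to 120 N. Pads are 22 mm wide; open, the fingers measure 114 mm over their backs; the gripper's body (76 mm by 85 mm) begins 54 mm behind the grasp point. The pads swing forward as they close: fully open they stand 13 mm farther back than shut.
Start: joints at [-76.845, 23.554, -0.728, 91.456, 0.321, 64.991, -4.71], TCP at [0.183, 0.597, 0.231] pointing down, gripper open.
Joint ranges: [-169.25, 169.25], [-16.82, 113.86], [-84.01, 82.57], [7.8, 145.47], [-59.2, 239.2], [7.22, 106.19], [-163.78, 163.78]. Speed limits (degrees/s): [136.94, 136.94, 172.46, 172.46, 180, 180, 180].

## Interface

Orientations are given as a 3x3 rotation matrix whose columns are the frame's x, y, z axes.
In Python, from plant import bot, hand, grab_frame, get_calibration, order gives the robot as it stands. Calls block until the motion is done:
- bot.reach(position, orientation): joint-space move of the TCP to a pose.
- bot.movel(position, orientation=None, velocity=0.15): straight line of the TCP; orientation=None keeps the orientation; velocity is the mean speed in m/s.
- bot.set_joints(angles): joint-space move.
- hand.gripper_to(opening, strength=None): finger opening in m; strength is the grip in N (None keeps the last); returns when the fingers have stopped.
- bot.wait(seconds).
- bot.ik(position, orientation): joint angles nearest the present ones, or None.
- grab_frame(name): name is "side" or "top"; returns the picture (420x560x3 uint8, blue, green, red); there is no depth.
- get_calibration(name): a dict with "fx", "fy", "cx", "cy" (pixels), "dist_coeffs" ([k1, k2, p1, p2, k3] as OpenCV has them; the pictures are not rectified), "world_to_cam" (4x4, takes a point from world to camera coordinates). Camera axes: x right, y up, looking along -z (the intrinsics and any distortion apply to the point x, -y, -z); pixel columns grow to the right and rows downward; lengths in m; the calibration is good to about 2 mm. A picture is of the moment at which its call begins. get_calibration takes no time and is no camera call.
A pose or a line that the arm cannot do raises bot.MotionError and nothing moves.
- order.job_done(): hands the job in, once; it reports no verdict.
Readings, each from a call of its own:
- bot.get_t(): time.
- bot.get_joint_positions(): joint angles.
- bot.get_qvel(): joint speeds.
- bot.get_joint_efforts(): joint torques, N m.
- bot.get_ee_pos(): TCP position.
- bot.get_eef_rot(): TCP orientation.
- bot.get_wrist_force(): force on the tool from outside, world axes, zero at the start.
- bot.get_ft_torque(): the same for the moment, N m.
- bot.get_width(): finger opening in m.
Only numpy, scipy, OpenCV 4.12 (cv2) and the standard library are available. Lean on these libraries where they do the work, as an engineer would, in place of code of your own. Each camera call takes 0.05 s, during which the arm holds its last target.

## Task

Lay all the loose medicine cartons flat in the troughs of the steel carrier tray on the infeed side of the UV tunnel, then push the tray all the way through under the lamp hood, until it lies clear of the hood on the far side, with the push stick behind it and never with the gripper itself under the hood; leave the tray there. Then stack the cartons in the teal delivery tray like bricks: the three blue ones end to end, closed up in one straight row along the tray, and each green one on top of the row in line with it, centred over a joint between two blue ones. Finish with the push stick lying back in its cradle on the roof of the hood, and leave the other things where they stand.

Things in the scene. Friction and masses are not known exactly. Their poses are not given: they have to be found in the camera images.
- tunnel: fixed UV tunnel: white bed with a dark top, 224 mm wide (x), top 30 mm above the table, from y=-350 to +310 mm. Origin: on the table under the hood's middle; +y = feed direction, infeed at -y. Guide rails 8 mm high, inner faces x=+-98 mm. The lamp hood covers y=-55 to +55 mm, x=+-112 mm, roof 130 mm above the table; the opening below it is 200 mm wide, 47 mm high above the bed
- cradle (a point): the push stick's place: middle of the hood's roof, 130 mm above the table. Two lips 12 mm high run along the tunnel's x, 68 mm apart; the stick lies between them along the tunnel's x, its own origin at this point, at the start with its handle towards the robot (-x)
- carrier: loose steel tray, 190 (x) by 158 mm (y), 0.35 kg, on the bed between the rails (3 mm play each side), at the start on the infeed side. Floor 3 mm thick; lip 4 mm wide and two ridges 24 mm wide along y, both 8 mm high over all, make 3 troughs 150 mm long, 42 to 46 wide, centres x=-67, 0, +67 mm, each for 2 cartons end to end along y. Origin: centre of underside; axes as the tunnel's
- stick: loose push stick, 220 mm long, 0.13 kg. Origin: underside, mid length; x from handle to shoe, z up. Sole 22 mm wide, 10 thick; cross shoe in front 58 mm wide, 16 high, front face at x=+110 mm; at the rear (x=-55 to -105) an upright handle 24 mm thick (y), top 60 mm above the underside (too tall for the opening), on a foot 48 mm wide, 10 thick
- stick_grip (a point): middle of the push stick's handle, where it is grasped across its 24 mm: 80 mm behind the stick's origin and 38 mm above its underside; axes as the stick's
- B1_c (a point): white medicine carton with a blue band, 66 x 36 x 22 mm, about 60 g; this point is its centre (11 mm up when it lies flat), its x axis runs along the 66 mm, y across the 36 mm, z up
- B2_c (a point): white medicine carton with a blue band, 66 x 36 x 22 mm, about 60 g; this point is its centre (11 mm up when it lies flat), its x axis runs along the 66 mm, y across the 36 mm, z up
- B3_c (a point): white medicine carton with a blue band, 66 x 36 x 22 mm, about 60 g; this point is its centre (11 mm up when it lies flat), its x axis runs along the 66 mm, y across the 36 mm, z up
- G1_c (a point): white medicine carton with a green band, 66 x 36 x 22 mm, about 60 g; this point is its centre (11 mm up when it lies flat), its x axis runs along the 66 mm, y across the 36 mm, z up; may be absent
- G2_c (a point): white medicine carton with a green band, 66 x 36 x 22 mm, about 60 g; this point is its centre (11 mm up when it lies flat), its x axis runs along the 66 mm, y across the 36 mm, z up; may be absent
- delivery: fixed teal delivery tray, outside 112 mm (x) by 270 mm (y), rim 9 mm high and 4 mm thick, floor 4 mm thick. Origin: centre of its underside on the work surface; its y axis runs along the tray's long side
- pillbottle: small amber pill jar, 40 mm across, 65 mm high, a bystander; origin at the centre of its underside
- sanitizer: clear bottle, 56 mm across, 150 mm high, a bystander; origin at the centre of its underside
- taperoll: yellow roll of tape lying flat, 84 mm across, 24 mm high, a bystander; origin at the centre of its underside
There are look-alikes about, which are no part of the job. What is shaped like the part that bears B1_c but brown, red or yellow is not meant.

How it is judged (in metres and radians):
On the way, in this order (a step that is already met when the one before it is completed fails the run):
1. all cartons lie flat in the carrier tray on the infeed side (x of B1_c in the frame of carrier between -0.088 and 0.088 m and y of B1_c in the frame of carrier between -0.072 and 0.072 m and z of B1_c in the frame of carrier between 0.009 and 0.0175 m and x of B2_c in the frame of carrier between -0.088 and 0.088 m and y of B2_c in the frame of carrier between -0.072 and 0.072 m and z of B2_c in the frame of carrier between 0.009 and 0.0175 m and x of B3_c in the frame of carrier between -0.088 and 0.088 m and y of B3_c in the frame of carrier between -0.072 and 0.072 m and z of B3_c in the frame of carrier between 0.009 and 0.0175 m and x of G1_c in the frame of carrier between -0.088 and 0.088 m and y of G1_c in the frame of carrier between -0.072 and 0.072 m and z of G1_c in the frame of carrier between 0.009 and 0.0175 m and x of G2_c in the frame of carrier between -0.088 and 0.088 m and y of G2_c in the frame of carrier between -0.072 and 0.072 m and z of G2_c in the frame of carrier between 0.009 and 0.0175 m and y of carrier in the frame of tunnel below -0.125 m and x of carrier in the frame of tunnel between -0.02 and 0.02 m and z of carrier in the frame of tunnel between 0.024 and 0.037 m), for 0.3 s.
2. the push stick drives the tray with the cartons on it under the lamp hood, no finger on the tray (x of B1_c in the frame of carrier between -0.1 and 0.1 m and y of B1_c in the frame of carrier between -0.085 and 0.085 m and z of B1_c in the frame of carrier between 0.006 and 0.045 m and x of B2_c in the frame of carrier between -0.1 and 0.1 m and y of B2_c in the frame of carrier between -0.085 and 0.085 m and z of B2_c in the frame of carrier between 0.006 and 0.045 m and x of B3_c in the frame of carrier between -0.1 and 0.1 m and y of B3_c in the frame of carrier between -0.085 and 0.085 m and z of B3_c in the frame of carrier between 0.006 and 0.045 m and x of G1_c in the frame of carrier between -0.1 and 0.1 m and y of G1_c in the frame of carrier between -0.085 and 0.085 m and z of G1_c in the frame of carrier between 0.006 and 0.045 m and x of G2_c in the frame of carrier between -0.1 and 0.1 m and y of G2_c in the frame of carrier between -0.085 and 0.085 m and z of G2_c in the frame of carrier between 0.006 and 0.045 m and y of carrier in the frame of tunnel between -0.06 and 0.06 m and x of carrier in the frame of tunnel between -0.02 and 0.02 m and z of carrier in the frame of tunnel between 0.024 and 0.037 m and contact force between stick and carrier above 0.05 N and not (contact force between the fingers and carrier above 0.3 N)), for 0.1 s.
3. the tray, still carrying the cartons, lies clear of the hood on the outfeed side (x of B1_c in the frame of carrier between -0.1 and 0.1 m and y of B1_c in the frame of carrier between -0.085 and 0.085 m and z of B1_c in the frame of carrier between 0.006 and 0.045 m and x of B2_c in the frame of carrier between -0.1 and 0.1 m and y of B2_c in the frame of carrier between -0.085 and 0.085 m and z of B2_c in the frame of carrier between 0.006 and 0.045 m and x of B3_c in the frame of carrier between -0.1 and 0.1 m and y of B3_c in the frame of carrier between -0.085 and 0.085 m and z of B3_c in the frame of carrier between 0.006 and 0.045 m and x of G1_c in the frame of carrier between -0.1 and 0.1 m and y of G1_c in the frame of carrier between -0.085 and 0.085 m and z of G1_c in the frame of carrier between 0.006 and 0.045 m and x of G2_c in the frame of carrier between -0.1 and 0.1 m and y of G2_c in the frame of carrier between -0.085 and 0.085 m and z of G2_c in the frame of carrier between 0.006 and 0.045 m and y of carrier in the frame of tunnel above 0.14 m and x of carrier in the frame of tunnel between -0.02 and 0.02 m and z of carrier in the frame of tunnel between 0.024 and 0.037 m), for 0.2 s.
At the end, for the whole second after the job is handed in: Blue cartons flat in one row along the delivery tray (8 deg), gaps under 10 mm; each green one flat on the row (11 deg), centred within 13 mm of a joint; stick flat in its cradle (25 mm, 14 deg); carrier tray on the outfeed bed clear of the hood; all at rest (z of B1_c in the frame of delivery between 0.01 and 0.02 m and x of B1_c in the frame of delivery between -0.036 and 0.036 m and y of B1_c in the frame of delivery between -0.11 and 0.11 m and angle between the x axis of each of B1_c, B2_c, B3_c and the y axis of delivery, either way round below 0.15 rad and z of B2_c in the frame of delivery between 0.01 and 0.02 m and x of B2_c in the frame of delivery between -0.036 and 0.036 m and y of B2_c in the frame of delivery between -0.11 and 0.11 m and z of B3_c in the frame of delivery between 0.01 and 0.02 m and x of B3_c in the frame of delivery between -0.036 and 0.036 m and y of B3_c in the frame of delivery between -0.11 and 0.11 m and ((horizontal distance between B1_c and B2_c between 0.063 and 0.076 m and horizontal distance between B1_c and B3_c between 0.063 and 0.076 m and horizontal distance between B2_c and B3_c between 0.126 and 0.152 m) or (horizontal distance between B2_c and B1_c between 0.063 and 0.076 m and horizontal distance between B2_c and B3_c between 0.063 and 0.076 m and horizontal distance between B1_c and B3_c between 0.126 and 0.152 m) or (horizontal distance between B3_c and B1_c between 0.063 and 0.076 m and horizontal distance between B3_c and B2_c between 0.063 and 0.076 m and horizontal distance between B1_c and B2_c between 0.126 and 0.152 m)) and z of G1_c in the frame of delivery between 0.032 and 0.043 m and angle between the x axis of each of G1_c, G2_c and the y axis of delivery, either way round below 0.2 rad and ((horizontal distance between G1_c and B1_c below 0.046 m and horizontal distance between G1_c and B2_c below 0.046 m) or (horizontal distance between G1_c and B1_c below 0.046 m and horizontal distance between G1_c and B3_c below 0.046 m) or (horizontal distance between G1_c and B2_c below 0.046 m and horizontal distance between G1_c and B3_c below 0.046 m)) and z of G2_c in the frame of delivery between 0.032 and 0.043 m and ((horizontal distance between G2_c and B1_c below 0.046 m and horizontal distance between G2_c and B2_c below 0.046 m) or (horizontal distance between G2_c and B1_c below 0.046 m and horizontal distance between G2_c and B3_c below 0.046 m) or (horizontal distance between G2_c and B2_c below 0.046 m and horizontal distance between G2_c and B3_c below 0.046 m)) and horizontal distance between stick and cradle below 0.025 m and z of stick in the frame of cradle between -0.004 and 0.005 m and angle between the x axis of stick and the x axis of tunnel, either way round below 0.25 rad and angle between stick's own z axis and vertical below 0.1 rad and y of carrier in the frame of tunnel above 0.14 m and x of carrier in the frame of tunnel between -0.02 and 0.02 m and z of carrier in the frame of tunnel between 0.024 and 0.037 m and linear speed of each of B1, B2, B3, G1, G2, stick below 0.02 m/s); the robot touches nothing.
It fails at once if the gripper reaches under the lamp hood (y of the grasp point in the frame of tunnel between -0.053 and 0.053 m and x of the grasp point in the frame of tunnel between -0.115 and 0.115 m and z of the grasp point in the frame of tunnel between 0 and 0.085 m).
It fails at once if the pillbottle is pushed away or knocked over (distance of pillbottle from where it was at the start of the episode above 0.03 m or angle between pillbottle's own z axis and vertical above 0.4 rad).
It fails at once if the sanitizer is pushed away or knocked over (distance of sanitizer from where it was at the start of the episode above 0.03 m or angle between sanitizer's own z axis and vertical above 0.4 rad).
It fails at once if the taperoll is pushed away or knocked over (distance of taperoll from where it was at the start of the episode above 0.03 m or angle between taperoll's own z axis and vertical above 0.4 rad).
Of G1, G2 only 1 to 2 are there at a start; the rules pass over those that are not, and their reading is None.
At some moment in a run one of B1, B2, B3, G1, G2 may be knocked a few centimetres aside while the robot is not near it.
Once in a run the grip may slacken for a moment while it holds something.
It also fails if it takes over 210 s, if anything falls off the work surface, if the arm or the gripper's body presses on something with over 40 N, if the wrist force passes 120 N, or if a joint passes its speed limit or range.

## Working session

There is one attempt and no reset: what is moved stays moved. The work goes in short steps, each a Python script; the robot and the scene stay as the last script left them, time stands still between calls to the robot, and variables do not carry over. Pictures are saved under pics/ and viewed, and the job is handed in when it is done.

```bash
ls -la; mkdir -p pics; python3 - <<'E'
from plant import bot,hand,grab_frame,get_calibration
import cv2
for n in("side","top"):
    cv2.imwrite(f"pics/{n}0.png",grab_frame(n)); print(n,get_calibration(n))
print(bot.get_t())
E
```

```text
total 12
drwxr-xr-x  3 agent agent 4096 Dec  6 22:26 .
drwxr-xr-x 23 root  root  4096 Dec  6 22:26 ..
drwxr-xr-x  2 agent agent 4096 Dec  6 22:26 pics
side {'fx': 417.71187322238734, 'fy': 417.71187322238734, 'cx': 281.19668311588606, 'cy': 211.44991141806847, 'dist_coeffs': array([0.02169827, 0.        , 0.        , 0.        , 0.        ]), 'world_to_cam': array([[-0.7694502 , -0.63869545, -0.00381013,  0.30128801],
       [ 0.43173604, -0.52449938,  0.73382858, -0.2630207 ],
       [-0.47069139,  0.56299958,  0.679324  , -1.15129868],
       [ 0.        ,  0.        ,  0.        ,  1.        ]])}
top {'fx': 471.7833360322776, 'fy': 471.7833360322776, 'cx': 281.910219492274, 'cy': 213.4082751903981, 'dist_coeffs': array([0.02625943, 0.        , 0.        , 0.        , 0.        ]), 'world_to_cam': array([[-0.01128655, -0.99984351, -0.01362217,  0.00989434],
       [ 0.99474854, -0.01261285,  0.10156901, -0.43355147],
       [-0.10172493, -0.01240427,  0.99473523, -1.40257973],
       [ 0.        ,  0.        ,  0.        ,  1.        ]])}
0.1
```

View pics/side0.png

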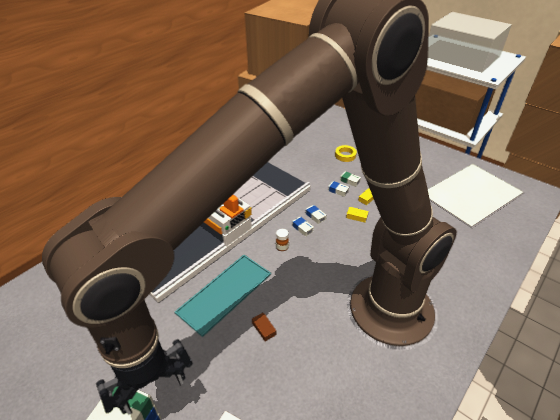

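View pics/top0.png

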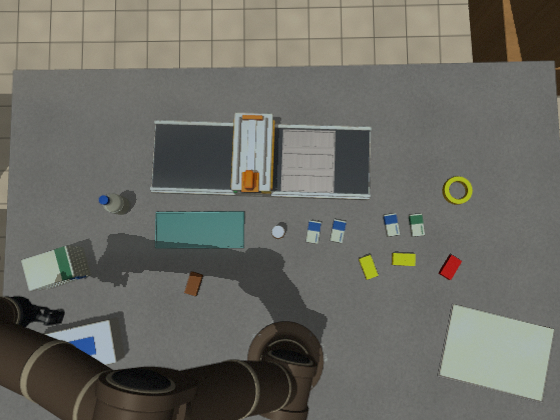

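```bash
cat > h.py <<'E'
from plant import bot,hand,grab_frame,get_calibration,order
import cv2,numpy as np
C={n:get_calibration(n) for n in("side","top")}
def KD(n):
    c=C[n]; return np.array([[c['fx'],0,c['cx']],[0,c['fy'],c['cy']],[0,0,1.]]),np.array(c['dist_coeffs'])
F=np.diag([1.,-1,-1])
def proj(n,P):
    K,D=KD(n);T=C[n]['world_to_cam'];R=F@T[:3,:3];t=F@T[:3,3]
    return cv2.projectPoints(np.atleast_2d(np.asarray(P,float)),cv2.Rodrigues(R)[0],t,K,D)[0][:,0]
def ray(n,uv):
    K,D=KD(n);T=C[n]['world_to_cam'];R=F@T[:3,:3];t=F@T[:3,3]
    p=cv2.undistortPoints(np.asarray(uv,float).reshape(-1,1,2),K,D)[:,0]
    d=np.c_[p,np.ones(len(p))]@R; d/=np.linalg.norm(d,axis=1)[:,None]
    return -R.T@t,d
def onz(n,uv,z):
    o,d=ray(n,uv); s=(z-o[2])/d[:,2]; return o+d*s[:,None]
def tri(uvs,uvt):
    os,ds=ray("side",[uvs]);ot,dt=ray("top",[uvt]);ds=ds[0];dt=dt[0]
    A=np.c_[ds,-dt];s=np.linalg.lstsq(A,ot-os,rcond=None)[0]
    a=os+s[0]*ds;b=ot+s[1]*dt
    return (a+b)/2,np.linalg.norm(a-b)
def crop(im,x0,y0,x1,y1,k,name):
    cv2.imwrite("pics/"+name+".png",cv2.resize(im[y0:y1,x0:x1],None,fx=k,fy=k,interpolation=cv2.INTER_CUBIC))
E
python3 - <<'E'
from h import *
t=cv2.imread("pics/top0.png");s=cv2.imread("pics/side0.png")
crop(t,140,100,390,280,3,"c1");crop(t,265,200,480,290,3.7,"c2")
crop(s,260,130,420,260,5,"c3");crop(s,130,150,320,340,3.1,"c4")
E
```

```text
(no output)
```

View pics/c1.png

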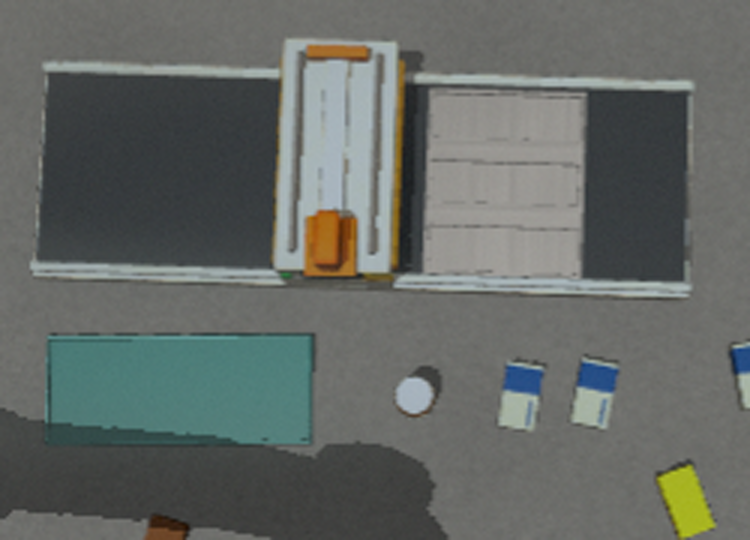

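View pics/c2.png

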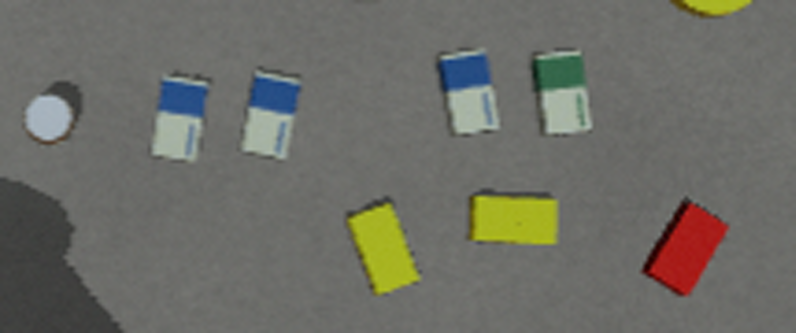

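View pics/c3.png

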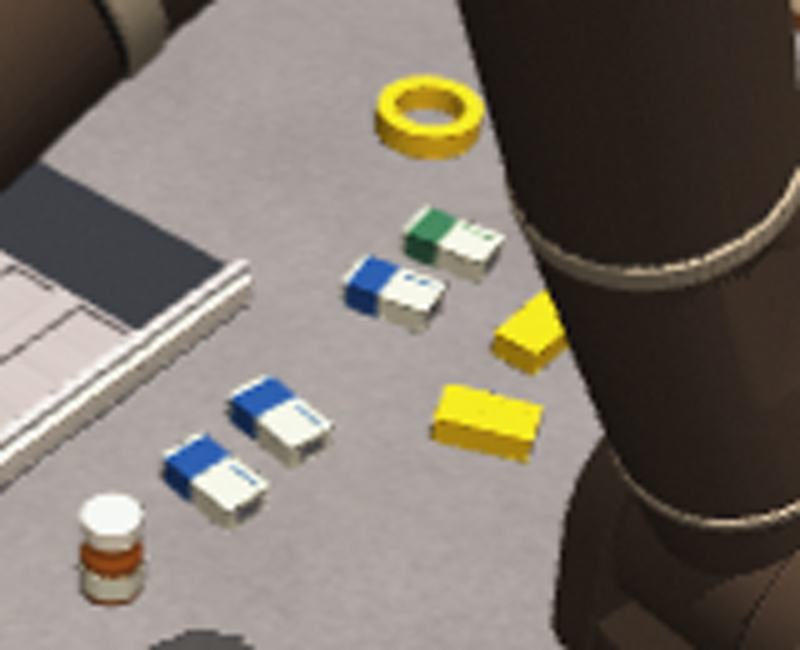

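View pics/c4.png

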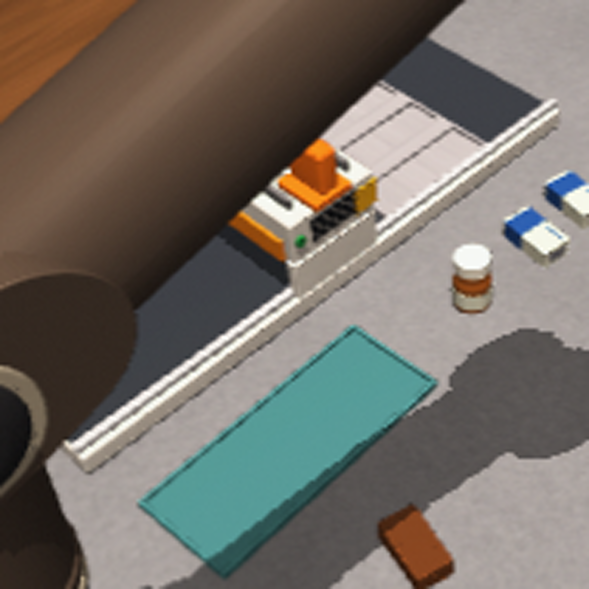

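```bash
cat >> h.py <<'E'
def carton_blobs(im,roi=None):
    """blobs brighter or more saturated than the grey table -> list(dict)"""
    hsv=cv2.cvtColor(im,cv2.COLOR_BGR2HSV).astype(int)
    m=((hsv[...,2]>160)|(hsv[...,1]>90)).astype(np.uint8)
    if roi is not None:
        k=np.zeros_like(m);x0,y0,x1,y1=roi;k[y0:y1,x0:x1]=1;m*=k
    m=cv2.morphologyEx(m,cv2.MORPH_CLOSE,np.ones((3,3),np.uint8))
    cs,_=cv2.findContours(m,cv2.RETR_EXTERNAL,cv2.CHAIN_APPROX_NONE)
    out=[]
    for c in cs:
        a=cv2.contourArea(c)
        if a<80: continue
        mk=np.zeros(m.shape,np.uint8);cv2.drawContours(mk,[c],-1,1,-1);px=hsv[mk>0]
        b=((px[:,0]>100)&(px[:,0]<130)&(px[:,1]>120)).mean();g=((px[:,0]>50)&(px[:,0]<95)&(px[:,1]>70)).mean()
        out.append(dict(c=c,a=a,rect=cv2.minAreaRect(c),blue=b,green=g))
    return out
E
python3 - <<'E'
from h import *
t=cv2.imread("pics/top0.png");s=cv2.imread("pics/side0.png")
for n,im,roi in(("top",t,(265,205,480,290)),("side",s,(285,160,372,245))):
    print(n,"cam",ray(n,[[280,210]])[0].round(3))
    for o in carton_blobs(im,roi):
        M=cv2.moments(o['c']);uv=(M['m10']/M['m00'],M['m01']/M['m00'])
        bp=cv2.boxPoints(o['rect']); w=onz(n,bp,.022)
        print(np.round(uv,1),o['a'],round(o['blue'],2),round(o['green'],2),onz(n,[uv],.011)[0].round(4),'edges',np.linalg.norm(w-np.roll(w,1,0),axis=1).round(4)[:2],'ang',np.degrees(np.arctan2(*(w[1]-w[0])[1::-1])).round(1))
E
```

```text
top cam [ 0.289 -0.013  1.439]
[449.9 266.9] 305.0 0.0 0.0 [ 0.268  -0.4946  0.011 ] edges [0.0424 0.0692] ang -33.6
[368.  266.8] 268.0 0.0 0.0 [ 0.2707 -0.2515  0.011 ] edges [0.0678 0.0391] ang -69.7
[403.6 258.9] 269.0 0.0 0.0 [ 0.293  -0.3584  0.011 ] edges [0.0355 0.068 ] ang -90.6
[277.5 231.5] 94.5 0.0 0.0 [0.3799 0.0187 0.011 ] edges [0.0362 0.0319] ang -45.6
[313.  231.1] 196.5 0.42 0.0 [ 0.3798 -0.0888  0.011 ] edges [0.0352 0.0632] ang -12.2
[337.8 230.5] 210.0 0.39 0.0 [ 0.3807 -0.1636  0.011 ] edges [0.0369 0.0638] ang -13.7
[416.7 224.4] 219.5 0.0 0.42 [ 0.3961 -0.4016  0.011 ] edges [0.0639 0.038 ] ang -80.3
[391.4 224.1] 220.0 0.4 0.0 [ 0.3981 -0.3256  0.011 ] edges [0.064  0.0385] ang -81.2
side cam [-0.197  0.703  0.976]
[329.2 203.6] 6603.5 0.03 0.01 [ 0.3692 -0.2338  0.011 ] edges [0.4422 0.3326] ang -140.7
```

```bash
python3 - <<'E'
from h import *
# near (-x) end corners top face, carton 1: top view BL(+y side) & BR(-y side)
c2=lambda x,y:(265+(x+.5)/3.7-.5,200+(y+.5)/3.7-.5)
c3=lambda x,y:(260+(x+.5)/5-.5,130+(y+.5)/5-.5)
for p in[(152,155),(197,160),(165,75),(210,80)]:
    P=onz("top",[c2(*p)],.022)[0]; q=proj("side",[P,P-[0,0,.022]]); print(p,P.round(3),((q-[260,130]+.5)*5-.5).round(0).tolist())
print(tri(c3(235,515),c2(152,155)),tri(c3(268,482),c2(197,160)),tri(c3(164,467),c2(165,75)),tri(c3(205,436),c2(210,80)))
# tunnel: corners in c1 (x3, off 140,100)
c1=lambda x,y:(140+(x+.5)/3-.5,100+(y+.5)/3-.5)
c4=lambda x,y:(130+(x+.5)/3.1-.5,150+(y+.5)/3.1-.5)
for nm,p,z in [("rail NW",(43,65),.038),("rail NE",(693,84),.038),("rail SW",(32,265),.038),("rail SE",(691,286),.038),
  ("SWouter base",(32,275),0.0),
  ("hood NW",(286,40),.13),("hood NE",(399,44),.13),("hood SW",(274,268),.13),("hood SE",(391,275),.13),
  ("car NW",(430,90),.038),("car NE",(586,94),.038),("car SW",(424,275),.038),("car SE",(582,279),.038),
  ("del NW",(48,335),.009),("del NE",(314,334),.009),("del SW",(46,444),.009),("del SE",(312,444),.009)]:
    print(nm,onz("top",[c1(*p)],z)[0].round(4))
E
```

```text
(152, 155) [ 0.348 -0.066  0.022] [[226.0, 506.0], [225.0, 530.0]]
(197, 160) [ 0.344 -0.102  0.022] [[265.0, 479.0], [264.0, 502.0]]
(165, 75) [ 0.413 -0.077  0.022] [[158.0, 452.0], [158.0, 476.0]]
(210, 80) [ 0.408 -0.114  0.022] [[198.0, 425.0], [197.0, 449.0]]
(array([ 0.34571561, -0.06778267,  0.01428636]), np.float64(0.006239768570313179)) (array([ 0.34285438, -0.10281805,  0.01886644]), np.float64(0.0018637260853621052)) (array([ 0.41227608, -0.07944198,  0.00716646]), np.float64(0.004769125689721065)) (array([ 0.40698988, -0.11619739,  0.01178073]), np.float64(0.0054956188825235255))
rail NW [0.7192 0.3914 0.038 ]
rail NE [ 0.6897 -0.2673  0.038 ]
rail SW [0.5138 0.3994 0.038 ]
rail SE [ 0.484  -0.2593  0.038 ]
SWouter base [0.5096 0.4104 0.    ]
hood NW [0.7121 0.1339 0.13  ]
hood NE [0.7066 0.0265 0.13  ]
hood SW [0.4933 0.1455 0.13  ]
hood SE [0.4853 0.0361 0.13  ]
car NW [ 0.6877 -0.0017  0.038 ]
car NE [ 0.6811 -0.1593  0.038 ]
car SW [0.4986 0.0065 0.038 ]
car SE [ 0.4925 -0.1512  0.038 ]
del NW [0.4462 0.3904 0.009 ]
del NE [0.4438 0.1195 0.009 ]
del SW [0.3355 0.3906 0.009 ]
del SE [0.3322 0.1218 0.009 ]
```

```bash
cat >> h.py <<'E'
TUN=np.array([.600,.0858]);TY=np.radians(-2.58)
DEL=np.array([.3894,.2556]);DY=np.radians(-.6)
def R2(a): return np.array([[np.cos(a),-np.sin(a)],[np.sin(a),np.cos(a)]])
def tun(x,y): return TUN+R2(TY)@[x,y]
def dlv(x,y): return DEL+R2(DY)@[x,y]
def down(jaw_deg):
    a=np.radians(jaw_deg);y=np.array([np.cos(a),np.sin(a),0]);z=np.array([0,0,-1.]);return np.c_[np.cross(y,z),y,z]
def best(jaw,pos,mid=0):
    """half-turn choice with least |j7| travel"""
    c=[]
    for k in(0,180,-180):
        q=bot.ik(list(pos),down(jaw+k))
        if q is not None: c.append((abs(q[6]),jaw+k,np.round(q,1)))
    return min(c,key=lambda t:t[0]) if c else None
E
python3 - <<'E'
from h import *
print(best(80,[.380,-.089,.15]))
for j in (80,-100): print(j,bot.ik([.380,-.089,.008],down(j)))
for p,j in [(tun(0,-.2),-2.6),(tun(0,-.125),-2.6),(dlv(0,.067),-.6),(dlv(0,-.067),-.6),(tun(0,-.45),-2.6),((.398,-.326),98),((.396,-.402),98),(tun(-.08,0),87.4)]:
    print(np.round(p,3),j,[None if (q:=bot.ik([*p,.1 if p[0]<.55 or p[1]<0 else .16],down(j+k))) is None else np.round(q,0).tolist() for k in(0,180)])
E
```

```text
(np.float64(80.92728961874175), 260, array([-45.9,   8.5,  58.2, 129.8, -10. ,  46.1, -80.9]))
80 [-12.01946301  24.50173542  21.83590638 134.88077034 -22.46098308
  23.81296104 108.73083976]
-100 [-22.18347524  27.02459865  34.78877627 135.45846407 -35.84374393
  26.27725224 -57.49877423]
[ 0.591 -0.114] -2.6 [[-25.0, 36.0, 45.0, 104.0, -32.0, 53.0, 32.0], [-37.0, 51.0, 71.0, 105.0, -54.0, 66.0, -129.0]]
[ 0.594 -0.039] -2.6 [[-27.0, 33.0, 37.0, 105.0, -25.0, 50.0, 19.0], [-45.0, 51.0, 71.0, 106.0, -54.0, 66.0, -136.0]]
[0.39  0.323] -0.6 [[-60.0, 22.0, 19.0, 116.0, -10.0, 43.0, -36.0], [-33.0, 22.0, -15.0, 115.0, 8.0, 44.0, 127.0]]
[0.389 0.189] -0.6 [[-53.0, 16.0, 24.0, 126.0, -10.0, 40.0, -22.0], [-26.0, 16.0, -7.0, 125.0, 3.0, 40.0, 144.0]]
[ 0.58  -0.364] -2.6 [[1.0, 43.0, 43.0, 92.0, -33.0, 59.0, 52.0], [-11.0, 58.0, 71.0, 92.0, -57.0, 73.0, -111.0]]
[ 0.398 -0.326] 98 [[-1.0, 28.0, 46.0, 117.0, -28.0, 47.0, 159.0], [-9.0, 34.0, 60.0, 117.0, -39.0, 51.0, -10.0]]
[ 0.396 -0.402] 98 [[59.0, 28.0, -24.0, 106.0, 15.0, 49.0, 125.0], [-5.0, 48.0, 72.0, 110.0, -52.0, 63.0, 6.0]]
[0.52  0.089] 87.4 [[-28.0, 24.0, 17.0, 113.0, -9.0, 44.0, 81.0], [-47.0, 28.0, 42.0, 115.0, -25.0, 47.0, -83.0]]
```

```bash
cat >> h.py <<'E'
def near(a,ref):
    """pick half-turn equivalents of jaw angle with smaller j7"""
    return a
def st(tag=""):
    print(tag,"t",round(bot.get_t(),2),"p",np.round(bot.get_ee_pos(),4),"w",round(bot.get_width(),4),"F",np.round(bot.get_wrist_force(),1))
def pick(xy,z,jaw,zh=.16,op=.058,f=50,v=.2):
    R=down(jaw);hand.gripper_to(op)
    bot.reach([*xy,zh],R);bot.movel([*xy,z],R,velocity=v);hand.gripper_to(.02,f);st("grip")
    bot.movel([*xy,zh],R,velocity=v);st("lift")
def put(xy,z,jaw,zh=.16,op=.047,v=.2,zl=None):
    R=down(jaw);bot.reach([*xy,zh],R);bot.movel([*xy,z+.02],R,velocity=v);bot.movel([*xy,z],R,velocity=.06);st("put")
    hand.gripper_to(op);bot.movel([*xy,zh],R,velocity=v)
E
python3 - <<'E'
from h import *
R=down(-100)
bot.reach([.36,.05,.27],R); hand.gripper_to(.058)
st(); print(np.round(bot.get_joint_positions(),0))
cv2.imwrite("pics/top1.png",grab_frame("top"));cv2.imwrite("pics/side1.png",grab_frame("side"))
E
```

```text
t 2.57 p [0.36   0.0501 0.27  ] w 0.0582 F [ 0.6 -0.2  0.3]
[ -55.  -10.   35.  122.    6.   65. -122.]
```

View pics/side1.png

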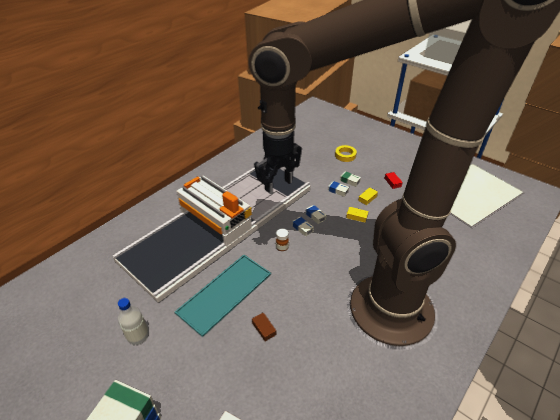

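View pics/top1.png

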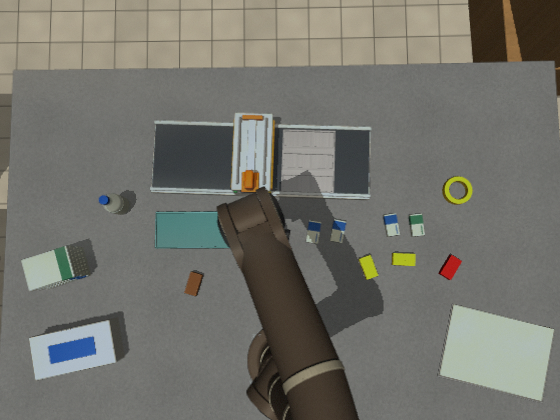

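```bash
cat >> h.py <<'E'
CAR=np.array([.590,-.0764])
def car(x,y): return CAR+R2(TY)@[x,y]
E
python3 - <<'E'
from h import *
pick([.3798,-.0888],.008,-100)
print(np.round(bot.get_joint_positions(),0))
p=car(0,-.036)
put(p,.0415,-2.6)
bot.reach([.42,-.02,.27],down(-2.6))
st();cv2.imwrite("pics/top2.png",t:=grab_frame("top"));cv2.imwrite("pics/side2.png",s:=grab_frame("side"))
crop(t,260,100,480,280,3.5,"t2");crop(s,170,130,420,310,3,"s2")
E
```

```text
grip t 4.88 p [ 0.3808 -0.0884  0.0091] w 0.0348 F [-2.2  0.3 12.8]
lift t 5.78 p [ 0.3794 -0.0882  0.1596] w 0.0346 F [ 0.1  0.1 -1.1]
[-50.   7.  62. 129.  -9.  48. -82.]
put t 8.46 p [ 0.5885 -0.1122  0.0413] w 0.0345 F [ 0.2  0.7 -0.1]
 t 10.37 p [ 0.4206 -0.0199  0.2696] w 0.047 F [ 0.2 -0.2  0.4]
```

View pics/t2.png

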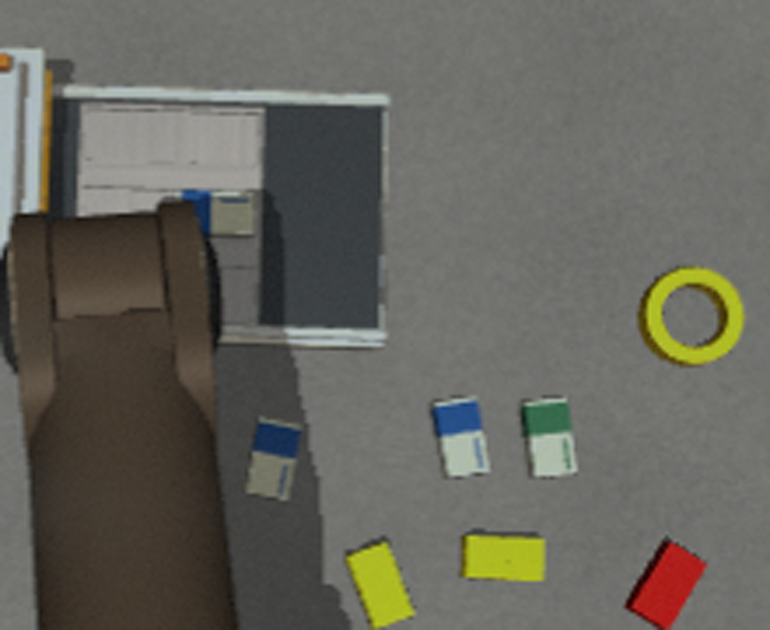

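View pics/s2.png

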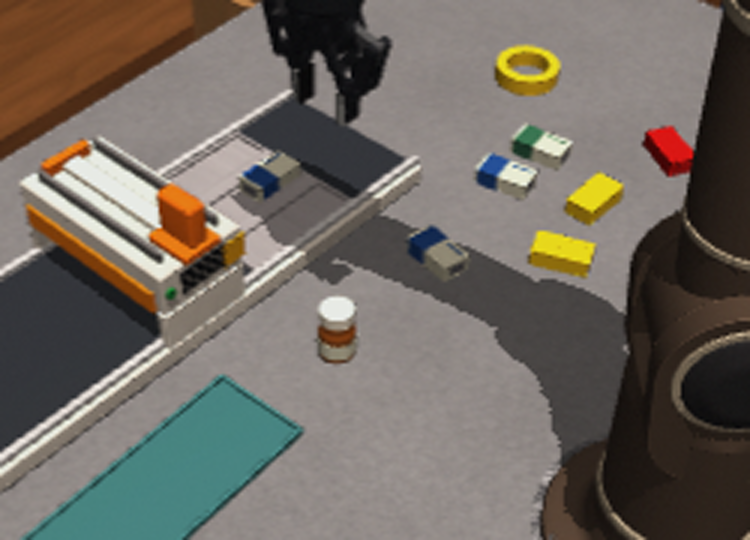

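```bash
python3 - <<'E'
from h import *
pick([.3807,-.1636],.010,-100)
put(car(.067,-.036),.0435,-2.6)
bot.reach([.40,.1,.27],down(-2.6))
st();cv2.imwrite("pics/top3.png",t:=grab_frame("top"));cv2.imwrite("pics/side3.png",s:=grab_frame("side"))
crop(t,260,100,480,280,3.5,"t3");crop(s,170,130,420,310,3,"s3")
E
```

```text
grip t 13.06 p [ 0.3816 -0.1636  0.0113] w 0.0347 F [-1.5  1.4 11.2]
lift t 13.96 p [ 0.3803 -0.1631  0.1595] w 0.035 F [-0.1 -0.9 -0.8]
put t 16.43 p [ 0.6555 -0.1153  0.0435] w 0.0341 F [-0.3  1.1  0.7]
 t 18.77 p [0.4007 0.0996 0.2698] w 0.0473 F [0.5 0.9 0.9]
```

View pics/t3.png

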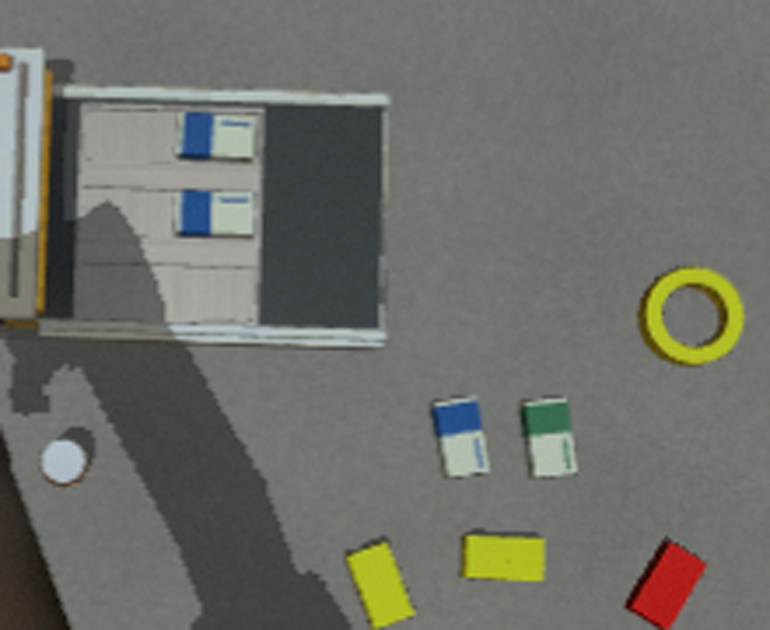

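View pics/s3.png

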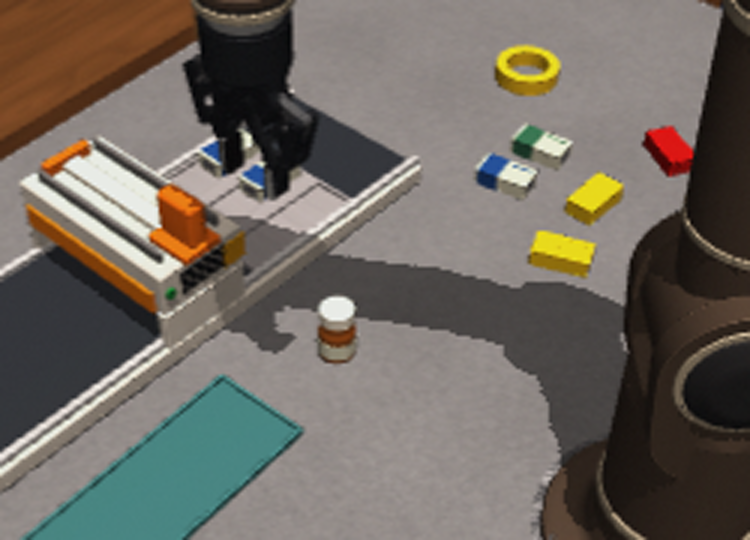

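```bash
python3 - <<'E'
from h import *
t=cv2.imread("pics/top3.png")
for o in carton_blobs(t,(375,205,440,245)):
    M=cv2.moments(o['c']);uv=(M['m10']/M['m00'],M['m01']/M['m00']);print(uv,o['blue'],o['green'],onz("top",[uv],.011))
pick([.3981,-.3256],.010,-81)
put(car(-.067,-.036),.0435,-2.6)
cv2.imwrite("pics/top4a.png",t:=grab_frame("top"))
for o in carton_blobs(t,(375,205,440,245)):
    M=cv2.moments(o['c']);uv=(M['m10']/M['m00'],M['m01']/M['m00']);print(uv,o['blue'],o['green'],onz("top",[uv],.011))
E
```

```text
(416.70740740740735, 224.32074074074072) 0.0 0.4163424124513619 [[ 0.39651481 -0.40163716  0.011     ]]
(391.54672553348047, 224.23105224429725) 0.3953488372093023 0.0 [[ 0.39769572 -0.32618216  0.011     ]]
grip t 21.98 p [ 0.3989 -0.326   0.0113] w 0.0346 F [-1.5  1.7  6.8]
lift t 22.88 p [ 0.3979 -0.3248  0.1592] w 0.0346 F [-0.9 -0.5 -0.9]
put t 24.98 p [ 0.5216 -0.1092  0.0434] w 0.0348 F [-0.2  1.   0.2]
(416.7298091042584, 224.33333333333331) 0.0 0.4092664092664093 [[ 0.39647591 -0.40170269  0.011     ]]
```

```bash
python3 - <<'E'
from h import *
pick([.3963,-.4017],.010,-81)
put(car(0,.036),.0435,-2.6,op=.046)
bot.reach([.40,.15,.27],down(-2.6))
st();cv2.imwrite("pics/top4.png",t:=grab_frame("top"));cv2.imwrite("pics/side4.png",s:=grab_frame("side"))
crop(t,200,100,400,250,4,"t4");crop(s,170,130,420,310,3,"s4")
E
```

```text
grip t 28.75 p [ 0.3971 -0.4022  0.0116] w 0.0349 F [0.9 1.8 7.1]
lift t 29.65 p [ 0.3961 -0.4009  0.1591] w 0.0349 F [-0.1  0.1 -2. ]
put t 32.28 p [ 0.5922 -0.0401  0.0436] w 0.0346 F [1.3 0.9 1.1]
 t 34.42 p [0.4003 0.1498 0.2698] w 0.0459 F [0.3 0.1 1. ]
```

View pics/t4.png

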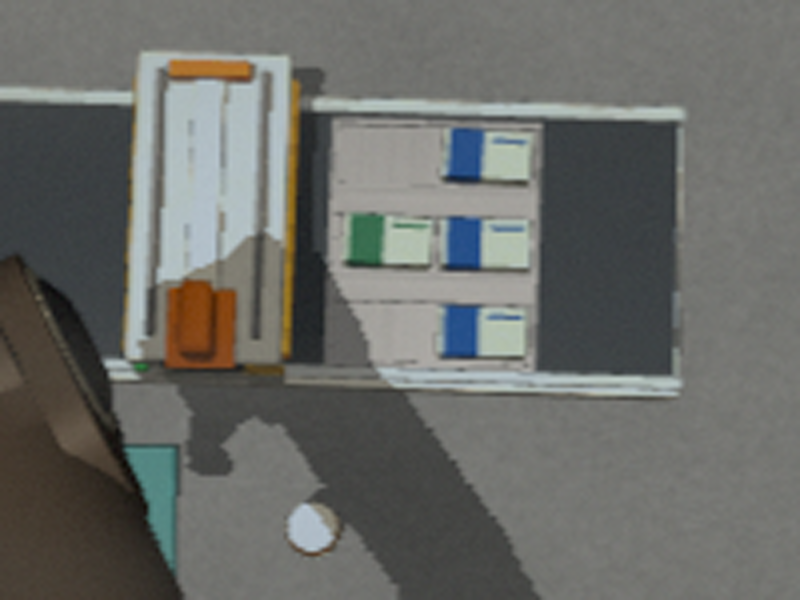

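View pics/s4.png

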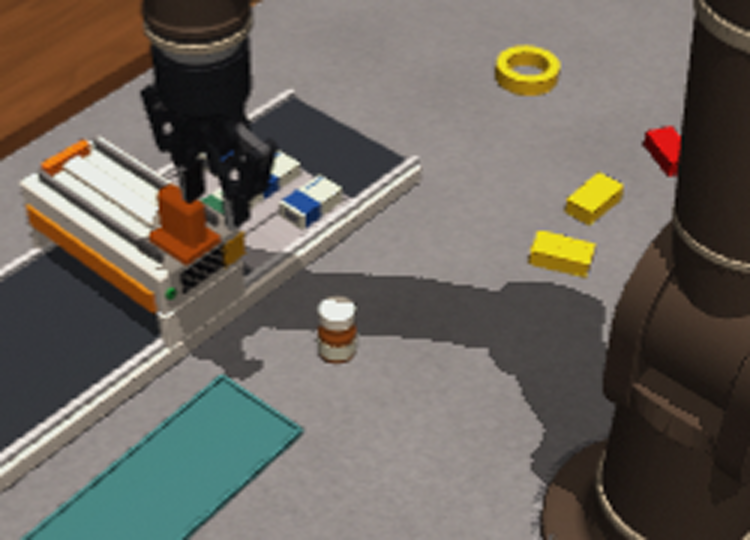

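```bash
python3 - <<'E'
from h import *
t=cv2.imread("pics/top1.png");t0=cv2.imread("pics/top0.png");s=cv2.imread("pics/side1.png");s0=cv2.imread("pics/side4.png")
crop(t0,225,105,285,205,6,"st");crop(s,170,160,260,250,6.5,"ss")
E
```

```text
(no output)
```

View pics/st.png

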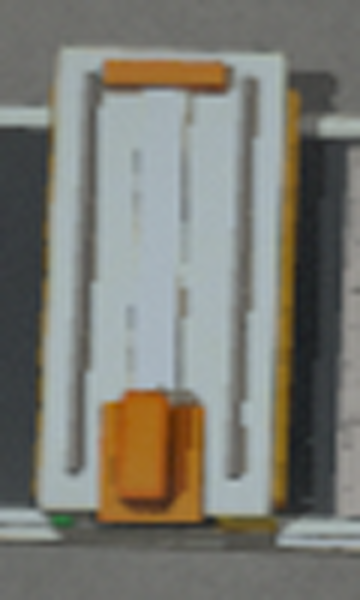

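View pics/ss.png

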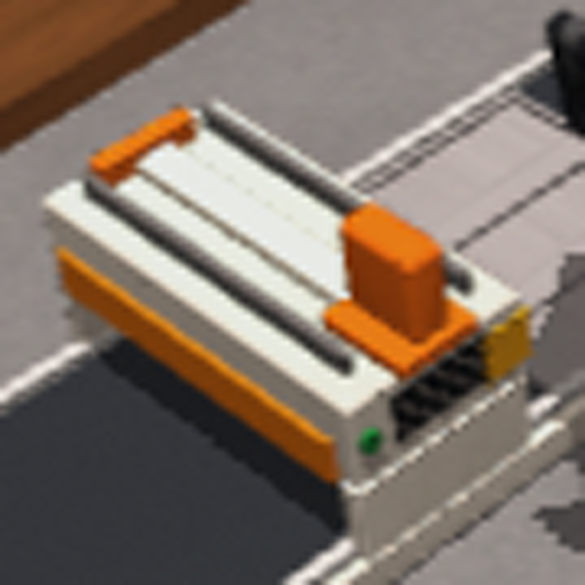

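```bash
python3 - <<'E'
from h import *
a=lambda x,y:(225+(x+.5)/6-.5,105+(y+.5)/6-.5)
b=lambda x,y:(170+(x+.5)/6.5-.5,160+(y+.5)/6.5-.5)
print("handle",onz("top",[a(145,445)],.19),tri(b(392,238),a(145,445)),"expect",tun(-.08,0))
for p in[(125,392),(169,394),(166,497),(120,495)]:print(onz("top",[a(*p)],.19))
sh=onz("top",[a(164,74)],.146)[0];print("shoe",sh,tun(.102,0))
h=onz("top",[a(145,445)],.19)[0];d=sh-h;print("yaw",np.degrees(np.arctan2(d[1],d[0])))
t=cv2.imread("pics/top4.png")
for o in carton_blobs(t,(306,128,335,193)): 
    M=cv2.moments(o['c']);uv=(M['m10']/M['m00'],M['m01']/M['m00']);print(np.round(uv,1),o['a'],round(o['blue'],2),onz("top",[uv],.044)[0].round(4))
print(bot.get_joint_positions().round(0),[bot.ik([.521,.090,.16],down(k)) for k in(87.4,-92.6)])
E
```

```text
handle [[0.51110876 0.09055971 0.19      ]] (array([0.51141913, 0.09036838, 0.18290371]), np.float64(0.0024187049683873038)) expect [0.52008109 0.08940114]
[[0.53528182 0.09942354 0.19      ]]
[[0.53410399 0.07969415 0.19      ]]
[[0.48747201 0.08127902 0.19      ]]
[[0.48864692 0.10183194 0.19      ]]
shoe [0.69494333 0.08447044 0.146     ] [0.70189661 0.08120854]
yaw -1.8971516896835545
[318.2 169.5] 975.5 0.18 [ 0.5623 -0.1059  0.044 ]
[320.7 138.4] 232.0 0.35 [ 0.6574 -0.1151  0.044 ]
[-86.  -2.  60. 117.   2.  64. -29.] [array([-49.16617237,  22.76986402,  44.02262982, 111.58776693,
       -19.60825314,  53.27096459,  91.96598844]), array([-64.06432235,  34.65792458,  70.00851279, 112.27598347,
       -37.85973929,  60.54653499, -69.60446285])]
```

```bash
python3 - <<'E'
from h import *
J=-91.9
bot.reach([.510,.090,.24],down(J));hand.gripper_to(.05)
bot.movel([.510,.090,.150],down(J),velocity=.12);st("at")
hand.gripper_to(.01,90);st("grip")
bot.movel([.510,.090,.26],down(J),velocity=.15);st("lift")
cv2.imwrite("pics/side5.png",s:=grab_frame("side"));cv2.imwrite("pics/top5.png",t:=grab_frame("top"));crop(s,150,80,400,280,3,"s5")
crop(t,200,80,400,230,4,"t5")
E
```

```text
at t 36.48 p [0.5105 0.0899 0.1506] w 0.0502 F [-0.2 -0.2 -0.5]
grip t 36.83 p [0.5105 0.0902 0.1508] w 0.0233 F [-0.8 -0.5  6.1]
lift t 37.72 p [0.5094 0.0902 0.2592] w 0.0228 F [ 1.1  0.6 -1.8]
```

View pics/s5.png

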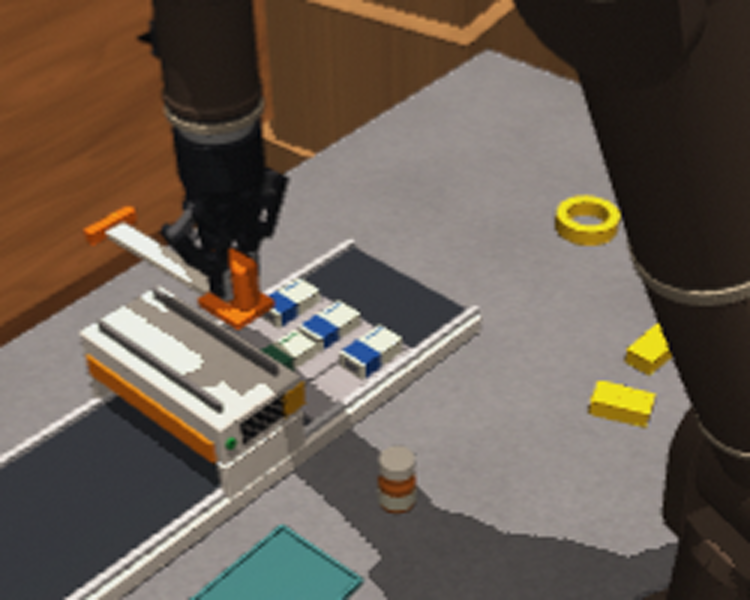

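View pics/t5.png

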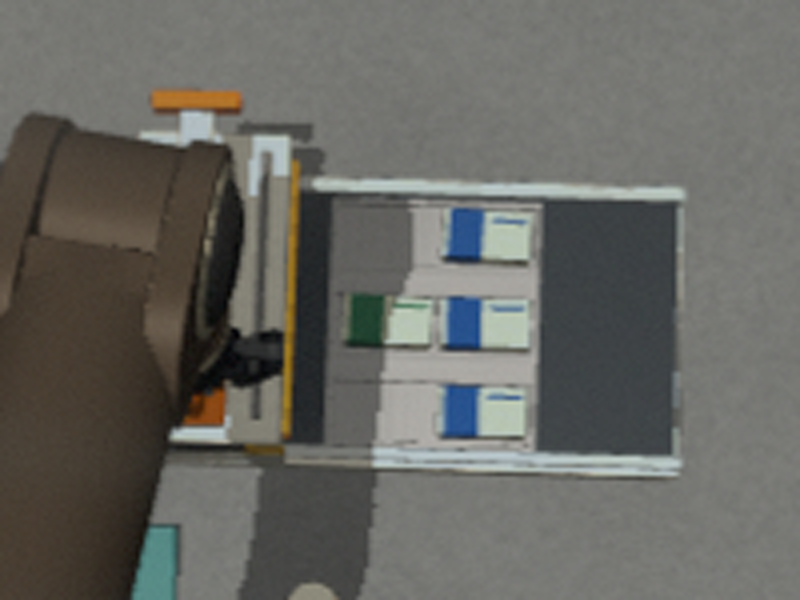

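```bash
python3 - <<'E'
from h import *
J=-2.58;R=down(J)
p=tun(-.001,-.46)
print(p,bot.ik([*p,.052],R))
bot.reach([*p,.26],R);st()
bot.movel([*p,.12],R,velocity=.2)
bot.movel([*p,.0525],R,velocity=.08);st("low")
cv2.imwrite("pics/side6.png",s:=grab_frame("side"));cv2.imwrite("pics/top6.png",t:=grab_frame("top"));crop(s,170,80,420,280,3,"s6")
crop(t,260,80,460,230,4,"t6")
E
```

```text
[ 0.57829445 -0.3736887 ] [  9.13317504  43.16186994  30.79612907  92.0151685  -26.31043438
  52.20113076  46.90988151]
 t 39.71 p [ 0.579  -0.3725  0.2597] w 0.0232 F [ 1.  0. -2.]
low t 41.55 p [ 0.5785 -0.3741  0.053 ] w 0.0229 F [ 0.3 -0.7 -0.5]
```

View pics/s6.png

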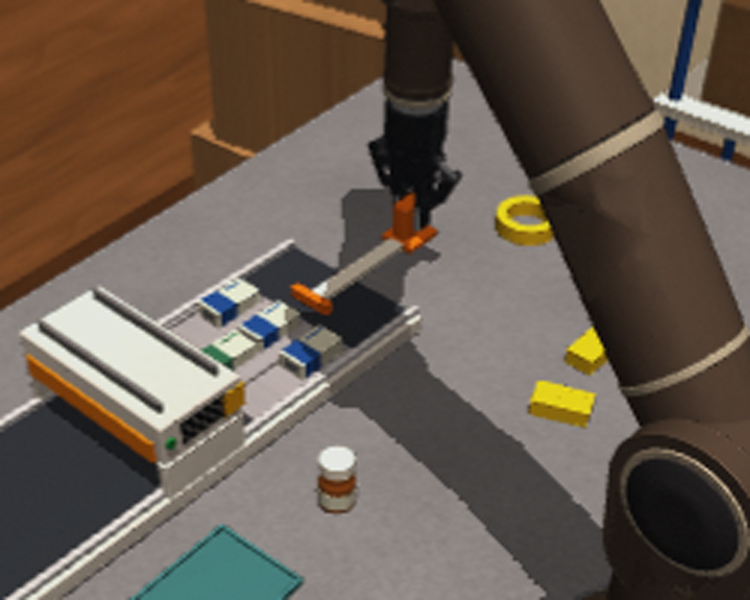

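View pics/t6.png

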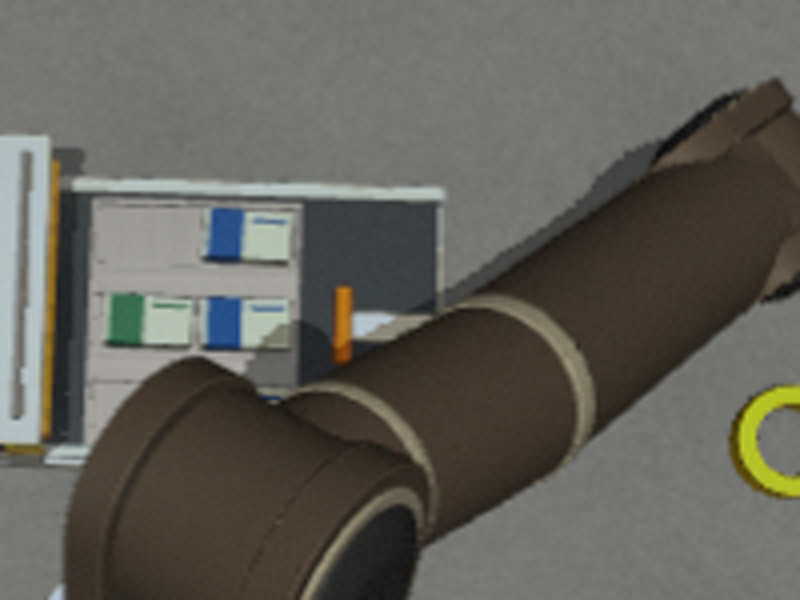

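```bash
python3 - <<'E'
from h import *
R=down(-2.58)
for y in(-.40,-.28):
    p=tun(-.001,y);bot.movel([*p,.052],R,velocity=.07);st(y)
cv2.imwrite("pics/side7.png",s:=grab_frame("side"));cv2.imwrite("pics/top7.png",t:=grab_frame("top"));crop(s,120,80,370,280,3,"s7")
crop(t,200,80,400,230,4,"t7")
E
```

```text
-0.4 t 42.66 p [ 0.5809 -0.3129  0.0517] w 0.023 F [-0.2 -1.5 -0.5]
-0.28 t 44.52 p [ 0.5863 -0.1939  0.0519] w 0.0229 F [ 0.9 -1.8 -0.9]
```

View pics/s7.png

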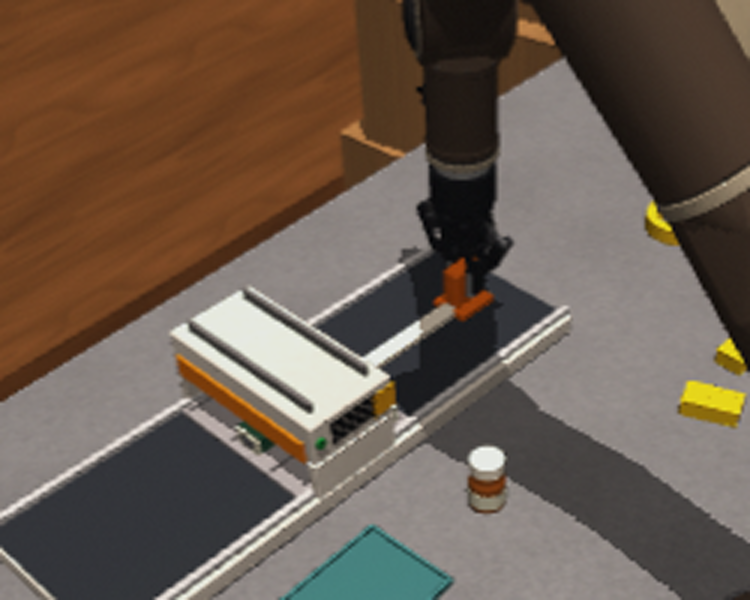

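View pics/t7.png

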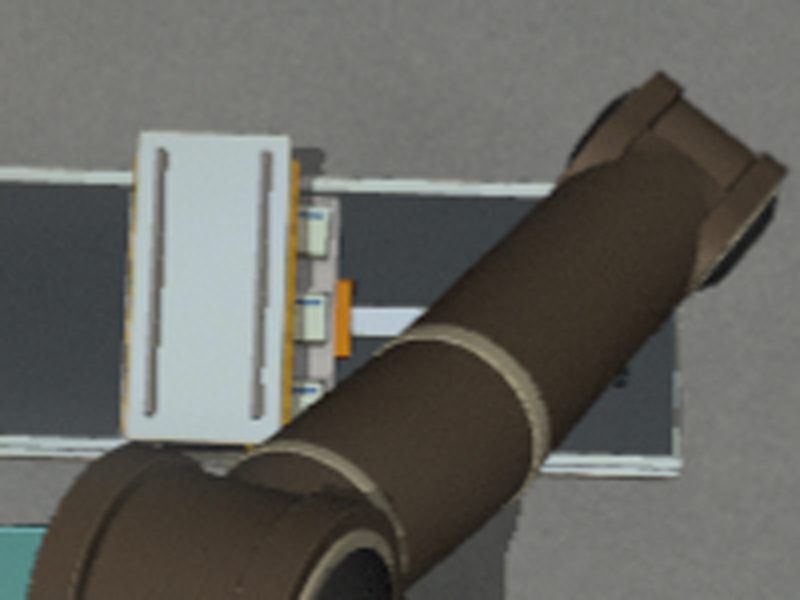

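```bash
python3 - <<'E'
from h import *
R=down(-2.58)
for y in(-.17,-.13,-.119,-.112):
    p=tun(-.001,y);bot.movel([*p,.052],R,velocity=.07);st(y)
    if np.linalg.norm(bot.get_wrist_force())>12: break
cv2.imwrite("pics/side8.png",s:=grab_frame("side"));cv2.imwrite("pics/top8.png",t:=grab_frame("top"));crop(s,100,80,350,280,3,"s8")
crop(t,140,80,340,230,4,"t8")
E
```

```text
-0.17 t 46.35 p [ 0.5913 -0.0839  0.0519] w 0.023 F [-0.7 -1.8 -2.3]
-0.13 t 47.08 p [ 0.5931 -0.0432  0.0519] w 0.0231 F [-0.3  0.  -1.6]
-0.119 t 47.38 p [ 0.5936 -0.0325  0.052 ] w 0.023 F [-0.1  0.3 -1.6]
-0.112 t 47.63 p [ 0.594  -0.0257  0.052 ] w 0.0227 F [-0.3 -0.7 -1.3]
```

View pics/s8.png

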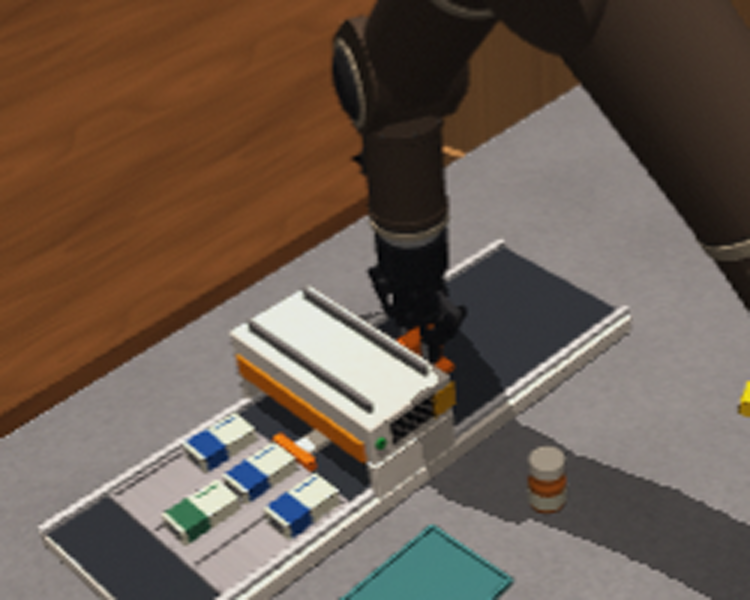

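View pics/t8.png

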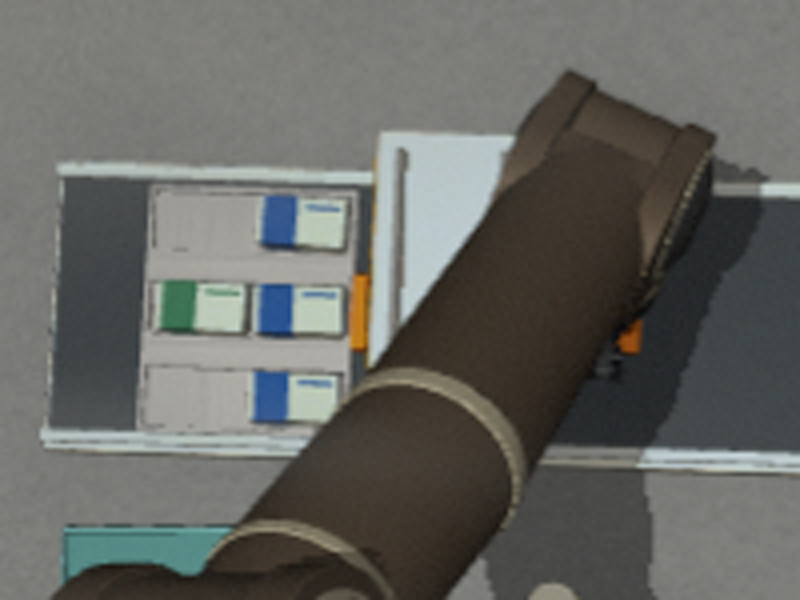

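```bash
python3 - <<'E'
from h import *
a=lambda x,y:(140+(x+.5)/4-.5,80+(y+.5)/4-.5)
w=onz("top",[a(150,185),a(140,432),a(358,188),a(350,430)],.038)[:,:2];print(w.round(4))
c=w.mean(0);print(c,(c-TUN)@R2(TY))
E
```

```text
[[0.7041 0.3207]
 [0.5141 0.3263]
 [0.6996 0.1622]
 [0.5135 0.1683]]
[0.60782295 0.24438781] [0.00067631 0.1587792 ]
```

```bash
python3 - <<'E'
from h import *
R=down(-2.58)
p=tun(-.001,-.29);bot.movel([*p,.053],R,velocity=.15);st()
bot.movel([*p,.27],R,velocity=.2);st()
R=down(-92.4)
bot.reach([.517,.0899,.27],R);st()
bot.movel([.517,.0899,.19],R,velocity=.15)
st();cv2.imwrite("pics/side9.png",s:=grab_frame("side"));crop(s,130,100,330,260,3.9,"s9")
cv2.imwrite("pics/top9.png",s:=grab_frame("top"));crop(s,200,60,320,220,3.7,"t9")
E
```

```text
t 49.07 p [ 0.5862 -0.2025  0.0528] w 0.023 F [ 0.7  0.4 -0.9]
 t 50.3 p [ 0.5854 -0.2034  0.2688] w 0.0231 F [-0.1  0.2 -1.1]
 t 52.01 p [0.5171 0.0894 0.27  ] w 0.0233 F [-0.6 -1.  -1.3]
 t 52.69 p [0.5176 0.0894 0.1906] w 0.0228 F [ 0.8  0.2 -1.8]
```

View pics/s9.png

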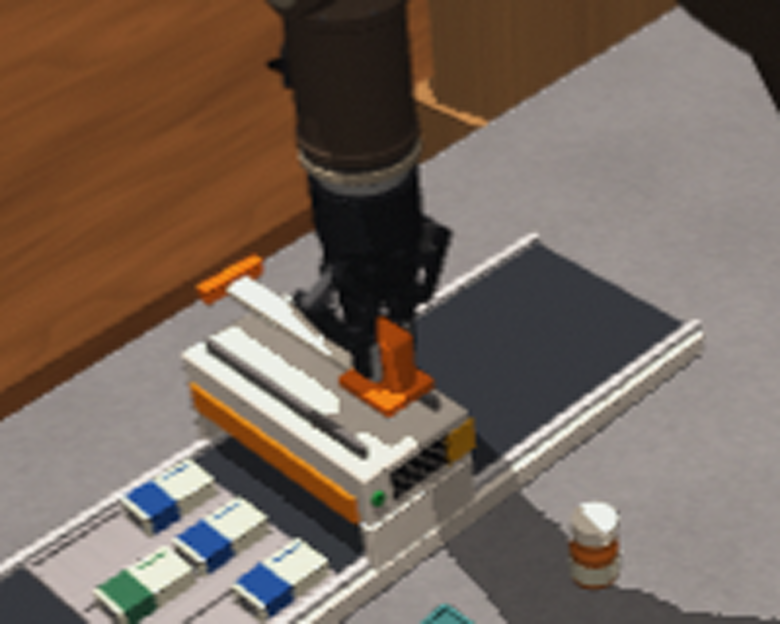

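View pics/t9.png

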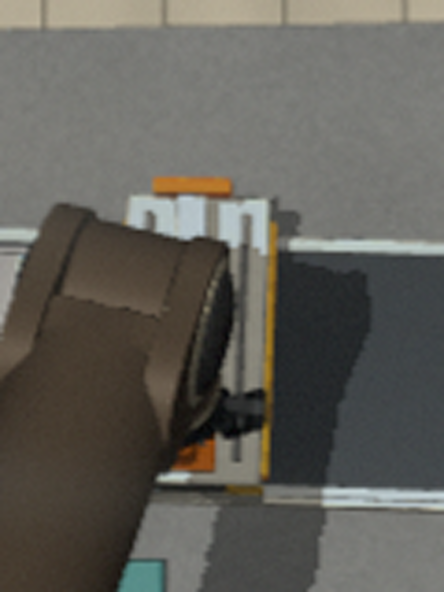

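```bash
python3 - <<'E'
from h import *
R=down(-92.4)
bot.movel([.517,.0897,.158],R,velocity=.1);st()
bot.movel([.517,.0897,.1505],R,velocity=.03);st()
hand.gripper_to(.05);bot.movel([.517,.0897,.25],R,velocity=.15)
bot.reach([.40,-.10,.30],down(-60));hand.gripper_to(.048);st()
cv2.imwrite("pics/side10.png",s:=grab_frame("side"));crop(s,100,150,330,330,3.4,"s10")
cv2.imwrite("pics/top10.png",s:=grab_frame("top"));crop(s,140,100,320,270,4,"t10")
E
```

```text
t 53.26 p [0.517  0.0895 0.158 ] w 0.0229 F [ 0.4  0.1 -1.3]
 t 53.66 p [0.5174 0.0898 0.1508] w 0.0231 F [-0.4 -0.6  2.3]
 t 55.98 p [ 0.4004 -0.0989  0.2993] w 0.0479 F [-0.3 -0.  -0.1]
```

View pics/s10.png

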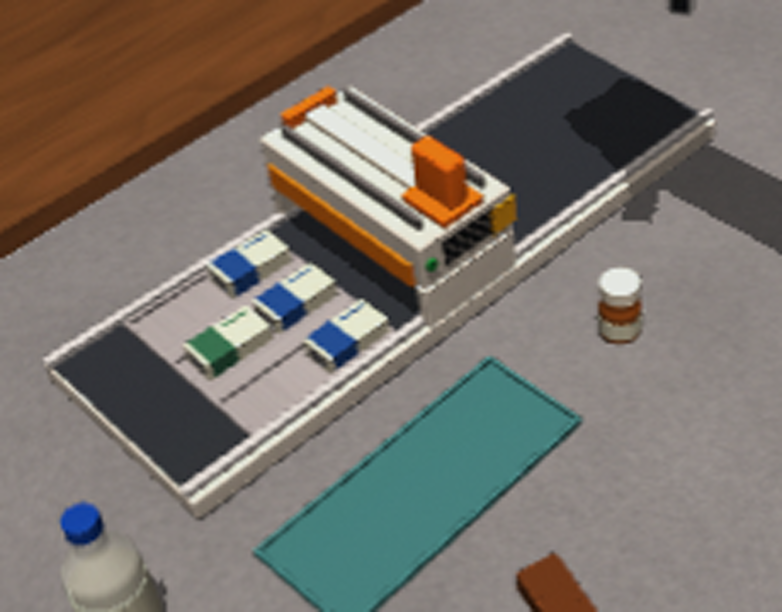

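View pics/t10.png

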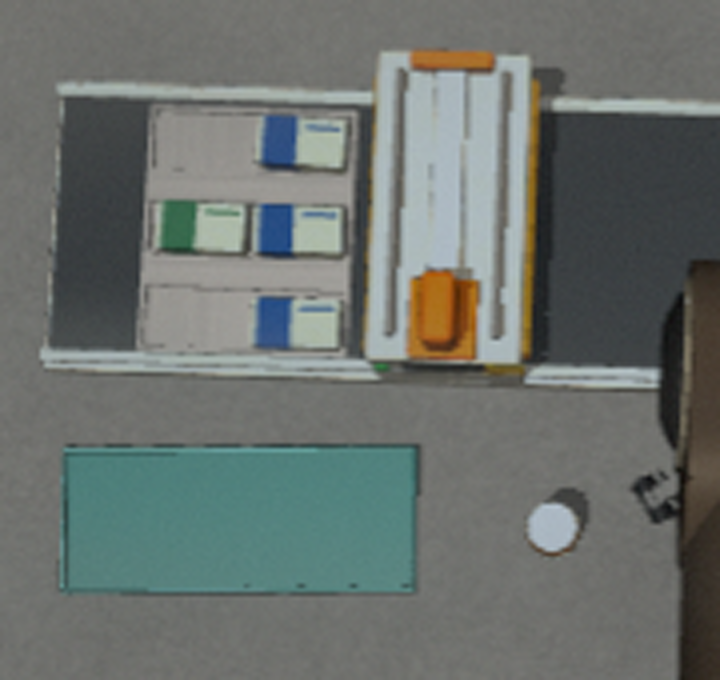

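```bash
python3 - <<'E'
from h import *
a=lambda x,y:(140+(x+.5)/4-.5,100+(y+.5)/4-.5)
b=lambda x,y:(100+(x+.5)/3.4-.5,150+(y+.5)/3.4-.5)
for n,uv in dict(A=(304,140),B=(301,228),C=(297,320),G=(204,226)).items():
    P=onz("top",[a(*uv)],.055)[0];print(n,P.round(4),((P[:2]-TUN)@R2(TY)).round(4),((proj("side",[P])[0]-[100,150]+.5)*3.4).round(0))
w=onz("top",[a(65,446),a(417,445),a(63,592),a(416,592)],.009);print(w.round(4),w.mean(0))
# triangulate top-face centres (side: centre of the four top corners read off s10)
for n,s,t in[("A",(248,256),(304,140)),("B",(294,291),(301,228)),("C",(346,329),(297,320)),("G",(228,337),(204,226))]:
    print(n,tri(b(*s),a(*t)))
E
```

```text
A [0.6706 0.2007 0.055 ] [0.0654 0.1179] [247. 252.]
B [0.6035 0.2028 0.055 ] [-0.0018  0.117 ] [294. 286.]
C [0.5339 0.2056 0.055 ] [-0.0714  0.1167] [344. 324.]
G [0.6059 0.2754 0.055 ] [-0.0026  0.1896] [228. 331.]
[[0.4469 0.3898 0.009 ]
 [0.4442 0.1209 0.009 ]
 [0.3356 0.3895 0.009 ]
 [0.3323 0.122  0.009 ]] [0.38976016 0.25553729 0.009     ]
A (array([0.67149729, 0.20090767, 0.0491154 ]), np.float64(0.0019031054978162758))
B (array([0.60433452, 0.20325363, 0.04844916]), np.float64(0.0015845113385716816))
C (array([0.533765  , 0.20550091, 0.04869825]), np.float64(0.003193438215561824))
G (array([0.60715677, 0.27644421, 0.04713101]), np.float64(0.0015476723591156334))
```

```bash
python3 - <<'E'
from h import *
bot.reach([.50,.20,.25],down(-2.6))
def xy(n):
    return {'C':tun(-.068,.117),'A':tun(.0655,.1177),'B':tun(0,.117),'G':tun(0,.1894)}[n]
for n,y in(("C",.0685),("A",0.)):
    pick(xy(n),.0435,-2.6,op=.054,zh=.15)
    put(dlv(0,y),.0155,-.6,zh=.15)
bot.reach([.42,-.05,.30],down(-30));st()
cv2.imwrite("pics/side11.png",s:=grab_frame("side"));crop(s,100,150,330,330,3.4,"s11")
cv2.imwrite("pics/top11.png",s:=grab_frame("top"));crop(s,140,100,320,270,4,"t11")
E
```

```text
grip t 59.02 p [0.5385 0.2063 0.0457] w 0.0347 F [-1.5 -0.4  7.7]
lift t 59.71 p [0.5368 0.2059 0.1495] w 0.0343 F [ 0.  -0.2 -0.9]
put t 61.7 p [0.3907 0.3249 0.0168] w 0.0341 F [-3.  -1.3 18.5]
grip t 65.21 p [0.6721 0.2009 0.0459] w 0.0346 F [0.3 0.4 6.1]
lift t 65.89 p [0.67   0.2006 0.1491] w 0.0343 F [ 0.2  0.  -1.3]
put t 68.21 p [0.3902 0.2566 0.0163] w 0.0345 F [-1.1  0.3 13.4]
 t 70.61 p [ 0.42   -0.0485  0.2997] w 0.0474 F [0.9 1.2 0.5]
```

View pics/s11.png

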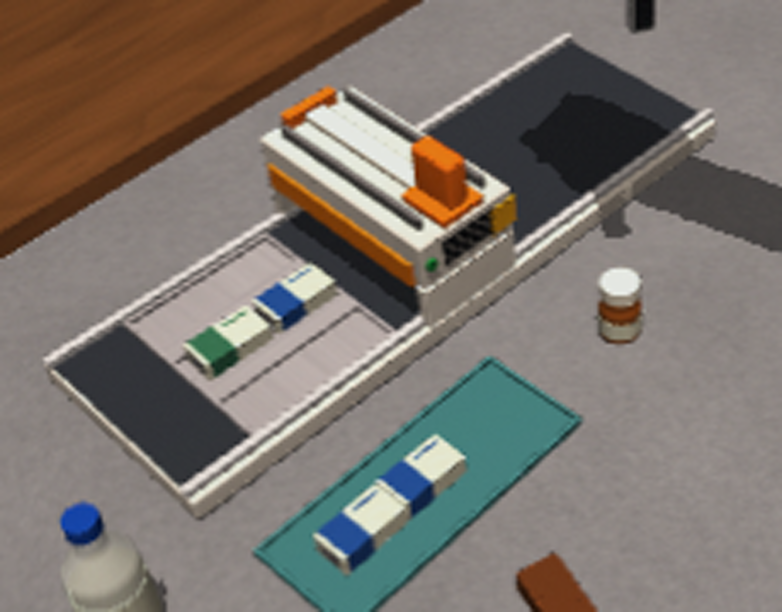

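View pics/t11.png

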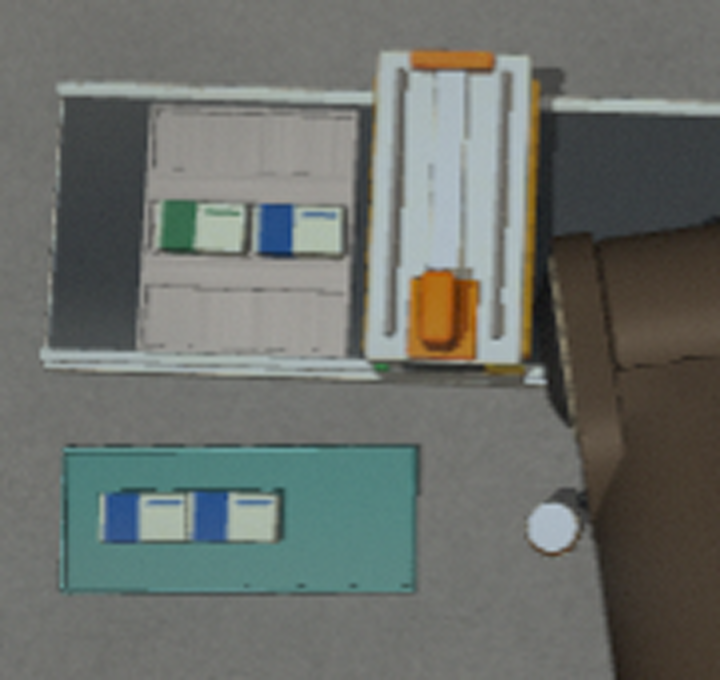

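```bash
python3 - <<'E'
from h import *
bot.reach([.50,.20,.25],down(-2.6))
pick(tun(0,.117),.0435,-2.6,op=.054,zh=.15)
put(dlv(0,-.0685),.0172,-.6,zh=.15)
bot.reach([.42,-.05,.30],down(-30));st()
cv2.imwrite("pics/side12.png",s:=grab_frame("side"));crop(s,100,150,330,330,3.4,"s12")
cv2.imwrite("pics/top12.png",s:=grab_frame("top"));crop(s,140,100,320,270,4,"t12")
E
```

```text
grip t 73.62 p [0.6064 0.2031 0.0458] w 0.0345 F [-0.9  0.4  7.6]
lift t 74.3 p [0.6046 0.203  0.1494] w 0.0342 F [-0.2 -0.8 -2.3]
put t 76.38 p [0.3892 0.188  0.0177] w 0.0343 F [-1.2  0.1  3.2]
 t 78.57 p [ 0.4196 -0.0486  0.2996] w 0.0467 F [ 0.5 -0.   0.6]
```

View pics/s12.png

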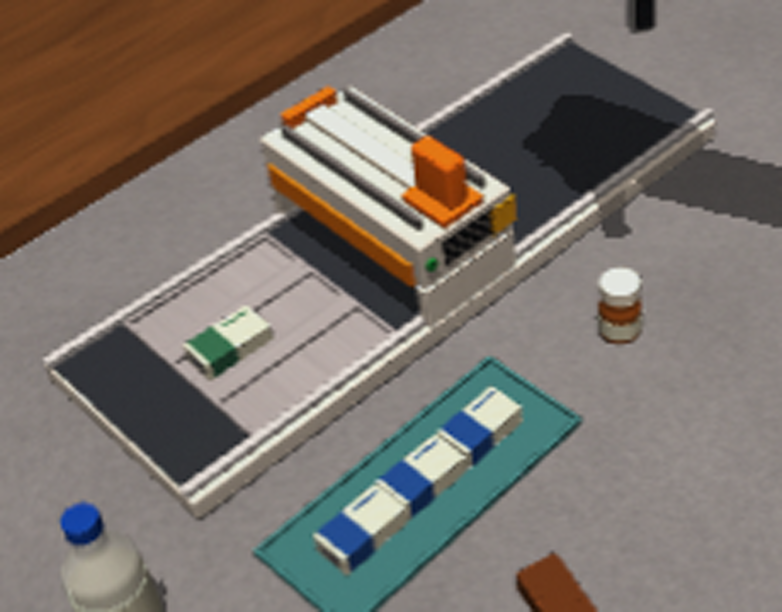

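View pics/t12.png

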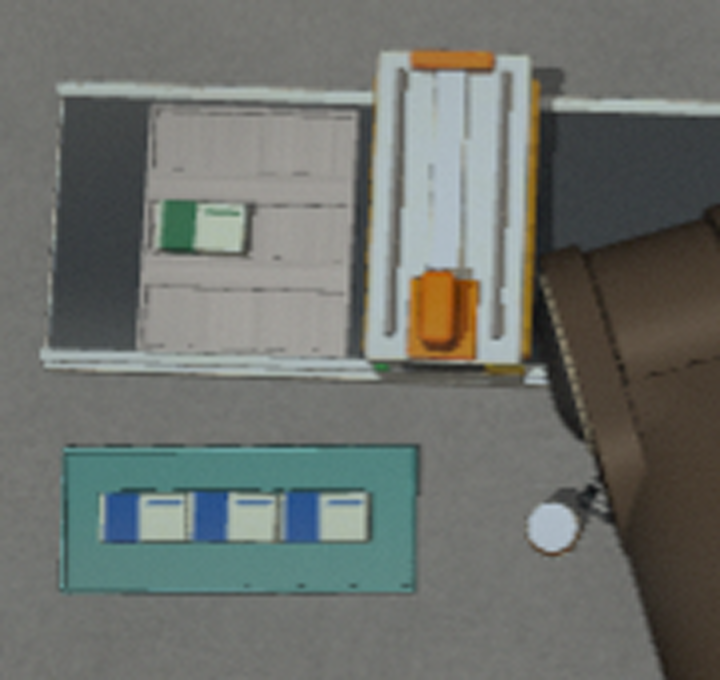

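```bash
python3 - <<'E'
from h import *
a=lambda x,y:(140+(x+.5)/4-.5,100+(y+.5)/4-.5)
w=onz("top",[a(98,515),a(188,516),a(280.5,517),a(371,517)],.026);print(w.round(4));
j=w[1];print(j,dlv(0,.0343))
bot.reach([.50,.20,.25],down(-2.6))
pick(tun(0,.1894),.0435,-2.6,op=.054,zh=.15)
put([.3895,j[1]],.0395,-.6,zh=.15,op=.05)
bot.reach([.42,-.05,.30],down(-30));st()
cv2.imwrite("pics/side13.png",s:=grab_frame("side"));crop(s,100,150,330,330,3.4,"s13")
cv2.imwrite("pics/top13.png",s:=grab_frame("top"));crop(s,140,100,320,270,4,"t13")
E
```

```text
[[0.3925 0.3594 0.026 ]
 [0.3909 0.2917 0.026 ]
 [0.3893 0.2221 0.026 ]
 [0.3884 0.154  0.026 ]]
[0.3908891  0.29167456 0.026     ] [0.38975918 0.28989812]
grip t 81.64 p [0.6098 0.2754 0.046 ] w 0.0343 F [-0.8  0.2  7.4]
lift t 82.33 p [0.6078 0.2752 0.1493] w 0.0345 F [-0.2 -0.5 -0.6]
put t 84.29 p [0.3897 0.2924 0.0399] w 0.0343 F [-1.3 -0.1  7.6]
 t 86.69 p [ 0.42   -0.0486  0.2995] w 0.0495 F [-0.3 -0.4  0.5]
```

View pics/s13.png

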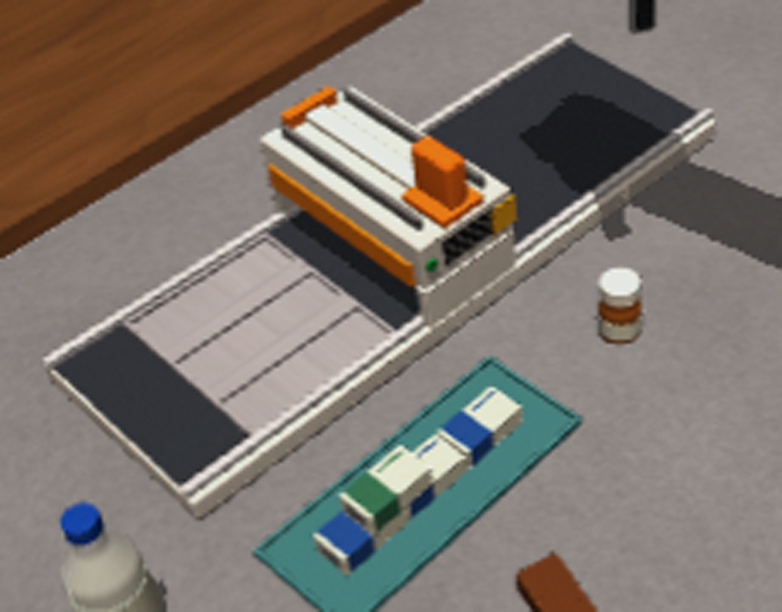

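View pics/t13.png

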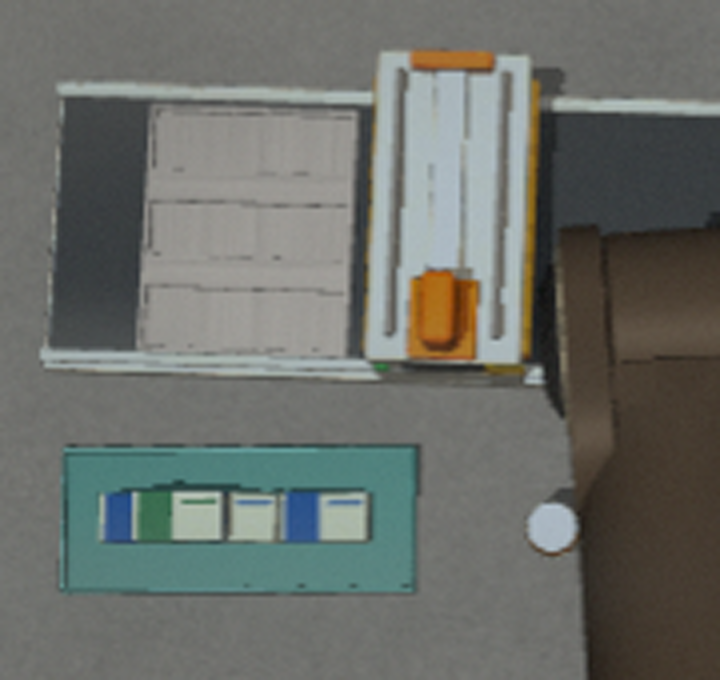

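```bash
python3 - <<'E'
from h import *
a=lambda x,y:(140+(x+.5)/4-.5,100+(y+.5)/4-.5)
print(onz("top",[a(178.5,517)],.048))
t=cv2.imread("pics/top13.png")
h=onz("top",[a(438,308)],.19)[0];s=onz("top",[a(453,61)],.146)[0];print("handle",h,"shoe",s,"stick origin",s-(s-h)*.102/.182)
cv2.imwrite("pics/full.png",grab_frame("top"))
E
```

```text
[[0.38864563 0.29395938 0.048     ]]
handle [0.51687311 0.08952645 0.19      ] shoe [0.70079027 0.08173869 0.146     ] stick origin [0.59771582 0.08610326 0.17065934]
```

View pics/full.png

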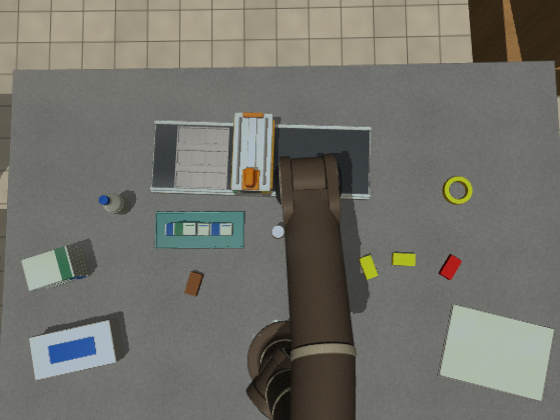

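```bash
python3 -c "
from h import *
bot.wait(.3);order.job_done();print(bot.get_t())"
```

```text
the job is handed in; nothing more can be done
the job is handed in; nothing more can be done
```

The job is handed in at about 87 s of the 210 s allowed; no verdict was reported. All four cartons went flat into the carrier's troughs. The push stick drove the tray under the hood and clear of it, and the gripper stayed outside the hood. The cartons are now stacked in the teal tray, with three blue in a row and the green one on the joint between two of them. Only one green carton was in the scene.

Last checks, from the camera images before handing in:
- **Blue row:** the cartons lie flat and straight, with gaps of about 2 to 4 mm (under 10 mm allowed).
- **Green carton:** it lies flat, about 2 mm from the centre of its joint (13 mm allowed).
- **Push stick:** it lies in its cradle, within about 3 mm of the cradle point as I measured it.
- **Carrier:** I measured it at y = +0.159 m right after the push, clear of the hood (it must be above 0.14 m). It looked unmoved in the last picture.
- **Bystanders:** the jar, bottle and tape roll stand where they were, and the arm is clear of everything.

One disagreement: heights measured from the two views came out 3 to 15 mm too low on the table and 6 to 8 mm too low on the carrier, a steady offset of the side camera against the top one. I went by the described heights, and the contact forces when setting the cartons down fitted them. The first two blue cartons were pressed down with 13 to 19 N when placed, harder than intended, and I placed the later ones higher.

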